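# Set the drain diagram and hold the spring clip open around its edge

### The arm

A 7-joint arm with a two-finger parallel gripper is mounted at the origin on the work surface. World frame = base frame: x ahead of the robot, y to its left, z up, the work surface at z = 0. Lengths are in m, angles in rad, forces in N, time in s.
With the tool pointing down it reaches from about 0.425 to 0.875 m from the base axis. Payload 4.7 kg.
Tool frame: the origin (TCP) lies midway between the tips of the shut fingers; the grasp point (between the pads) lies 19 mm behind it; x points along the fingers, y is the direction in which the jaws open and shut, and the axes are right-handed (so a half turn about x gives the same grasp; the last joint's range is limited). The gripper opens to 87 mm and grips with 3 to 60 N. Pads are 19 mm wide; open, the fingers measure 117 mm over their backs; the gripper's body (75 mm by 190 mm) begins 51 mm behind the grasp point.
Start: joints at [1.174, 0.321, -0.07, 1.45, 0.023, 1.371, -0.057], TCP at [0.26, -0.596, 0.223] pointing down, gripper open.
Joint ranges: [-2.86, 2.86], [-0.3, 2.09], [-1.38, 1.24], [0.06, 2.45], [-1.56, 4.7], [0.09, 2.05], [-2.69, 2.69]. Speed limits (rad/s): [2.57, 2.57, 3.14, 3.14, 3.14, 3.14, 3.14].

### API

Orientations are given as a rotation vector (axis times angle).
In Python, from bench import ctrl gives the robot as it stands. The module is installed in compiled form; this text tells all that it offers.
- The arm moves only by the shell command python3 -m jog 'ROWS' [FORCE]. ROWS is JSON, a list of rows, each an object with "rot": the turn, a rotation vector about the tool's x, y, z in units of 5 degrees (1.0 is 5 degrees), a list of three; "travel": the shift along the tool's x, y, z in units of 0.3 m (1.0 is 0.3 m), a list of three; "jaw": the closure, from -1 (fully open) to 1 (shut), so that 0 is half open. In form: [{"rot": [ax, ay, az], "travel": [tx, ty, tz], "jaw": jaw}, ...]. A call has 1 to 8 rows; each row shifts and turns the commanded pose from where the row before left it, along the tool's axes as they then stand; what a row does not reach is not made up. A row lasts 1/10 s, in which the tool goes at most 50 mm and 8.59 degrees, less where a joint would pass 70% of its speed; a pose out of reach is approached as far as the arm can. A call with a number of a shift or a turn outside -1 to 1 is refused whole. A call with a gripper value outside its range is refused whole. The fingers move at their own pace and stop on an object; FORCE is the grip in N (left out, the last holds). Time passes only in rows, so rows that do not move let the fingers close. It gives the time, the measured TCP pose, the force and the opening at its end, in the units of the state.
- ctrl.get_state(): the state, without advancing time (a new reading comes with each control period).
- ctrl.get_image(name): name is "scene" or "top" or "wrist"; returns the picture (480x640x3 uint8, red, green, blue); there is no depth.
- ctrl.camera_model(name): a dict with "mtx" (3x3 intrinsics, pixels), "extrinsics" (4x4, takes a point from world to camera coordinates); the wrist camera has in their place "hand_eye" (4x4, takes a point from camera to tool coordinates, whose origin is the TCP and whose axes are the tool frame's). Camera axes: x right, y up, looking along -z (the intrinsics and any distortion apply to the point x, -y, -z); pixel columns grow to the right and rows downward; lengths in m; the calibration is good to about 2 mm. A picture is of the moment at which its call begins: read the wrist's pose just before it. camera_model takes no time and is no camera call.
- ctrl.close_job(): hands the job in, once; it reports no verdict.
The state is a dict: "time": time; "joint_positions": joint angles; "qd": joint speeds; "joint_torque": joint torques, N m; "position": TCP position; "tool_rot": TCP orientation; "ft_force": force on the tool from outside, world axes, zero at the start; "torque": the same for the moment, N m; "grip_width": opening from 0.0 (shut) to 1.0 (fully open).
Only numpy, scipy, OpenCV 4.12 (cv2) and the standard library are available. Lean on these libraries where they do the work, as an engineer would, in place of code of your own. Each camera call takes 0.05 s, during which the arm holds its last target.

### The job

Set the drain-fitting diagram on its little stand: tilt the card upright and turn it until the pointers on the turntable line up with the raised marks on the base. Then pick up the black spring clip by its two handles, squeeze them so that the jaws gape wide, lift it and hold it around either upright side edge of the card, with the edge well inside the open jaws and the clip not touching the card, ready for a work sheet to be slipped in. Finish while holding it there, squeezed open and off the counter; keep the card as set, and do not push the other things about.

Things in the scene. Friction and masses are not known exactly. Their poses are not given: they have to be found in the camera images.
- swivel (a joint): turn of the stand's turntable about its upright axis, rad; 0 = the two pointers (near and far rim of the aluminium turntable, 104 mm across, top 23 mm up) meet the two raised marks on the base; positive = anticlockwise from above; range -1.2 to 1.2; starts 0.35 to 1.0; stiff (0.15 N m friction), stays where left
- tilt (a joint): lean of the card about its level hinge, rad; 0 = upright, positive = top leaning to the card's +x side (away from the robot when the marks are met); range -0.25 to 0.8, no stop at upright; starts 0.3 to 0.6; stiff (0.28 N m friction), stays where left
- card_hinge (a point): middle of the card's hinge line, on the turntable's axis, 56 mm above the counter; axes as card_tab. The card is a white board 180 mm wide, 4 mm thick, from 10 to 140 mm above the hinge, with a narrow spine up the middle of its +x face; its side edges are free over their whole height
- card_tab (a point): centre of the black grip tab on top of the card, 155 mm up the card from the hinge, so straight over the turntable's axis once upright; tab 60 mm wide, 10 mm thick, top 12 mm above this point. Axes turn with the card: x = normal to it, y = along its width, z = up the card
- card_edge_a (a point): middle of the upright side edge at the card's +y end, 90 mm from the card's centre line and 75 mm up from the hinge (the edge runs 65 mm up and 65 mm down from here); axes as card_tab
- card_edge_b (a point): middle of the other upright side edge, at the card's -y end; axes as card_tab
- clip_pivot (a point): centre of the black spring clip: on its pivot, half-way up (15 mm above the counter at start). Axes are the +y lever's: x is the clip's centre line, towards the jaws, WHEN FULLY SQUEEZED, z the pivot axis. With joint clip_lever at j, the centre line is x turned by (0.5 - j)/2 rad about z, so 0.25 rad when shut. Starts left or right of the stand
- clip_tip (a point): the point midway between the jaw tips when the clip is fully squeezed: 45 mm ahead of clip_pivot along its x, half-way up; moves with the +y lever
- clip_lever (a joint): opening of the clip, rad: 0 = jaws shut (spring holds them), 0.5 = fully squeezed against its stop, where the gap between the jaw tips is about 24 mm; squeezing 48 mm behind the pivot takes about 5 N to start and 10.5 N at the stop
- clip: the same clip, origin on the pivot at its underside; lies on its side, levers 30 mm high, jaws roughly away from the robot. Handles run 8 to 65 mm behind the pivot: take them about 48 mm behind; there 50 mm over their outer faces when shut (57 at the ends), 26 mm and parallel when squeezed. Jaws reach 46 mm ahead. About 0.11 kg. Squeezing moves both handles in alike
- stand: the fixed stand's grey base disc, 144 mm across, 15 mm high, origin at its underside centre; its x axis points to the far raised mark; carries turntable and card
- pliers: bystander: slip-joint pliers lying flat, 165 mm long, 14 mm high, steel head to +x, grey handles. Origin between head and handles, underside. Lies where the clip might have been, on the other side of the stand
- slip_nut: bystander: white plastic ring nut, 54 mm across, 18 mm high, lying in front of the stand; origin at its underside centre
- tape_roll: bystander: grey roll of tape lying flat, 90 mm across, 20 mm high, beyond the stand to the right; origin at its underside centre
- sealant_jar: bystander: white jar, 64 mm across, 85 mm high, beyond the stand to the left; origin at its underside centre
- pipe_elbow: bystander: white plastic pipe elbow, about 90 x 85 mm, 46 mm high, far left; origin at its underside
- screwdriver: bystander: black-handled screwdriver lying along x, far right
- coupling: bystander: grey plastic pipe sleeve, 48 mm across, 45 mm high, standing near left of the robot; origin at its underside centre
Things that resemble listed ones, but are neither listed nor needed, are in the scene too. Several things look just like the clip: the one meant starts nearest to the robot's base.

How it is judged:
On the way, in this order (a step that is already met when the one before it is completed fails the run):
1. the card stands upright and its pointers meet the marks (value of joint tilt between -0.12 and 0.12 rad and value of joint swivel between -0.12 and 0.12 rad), for 0.2 s.
2. the clip is squeezed open between the fingers and lifted (value of joint clip_lever above 0.38 rad and height (world z) of clip_pivot above 0.05 m and contact force between the fingers and clip above 3 N), for 0.2 s.
At the end, for the whole second after the job is handed in: Card within 0.12 rad of upright and of its marks; clip squeezed by the fingers to 0.38 rad or more, still, over 60 mm up, not touching card or stand; a side edge of the card lies between the jaws: tips 8 mm or more past it, pivot outside, within 9 mm of centred, opening across the card to 0.35 rad (all of step 1 and value of joint clip_lever above 0.38 rad and contact force between the fingers and clip above 3 N and contact force between clip and stand below 0.3 N and height (world z) of clip_pivot above 0.06 m and linear speed of clip below 0.03 m/s and ((y of clip_tip in the frame of card_edge_a below -0.008 m and y of clip_pivot in the frame of card_edge_a above 0.003 m and x of clip_tip in the frame of card_edge_a between -0.009 and 0.009 m and x of clip_pivot in the frame of card_edge_a between -0.02 and 0.02 m and z of clip_tip in the frame of card_edge_a between -0.052 and 0.052 m and angle between the y axis of clip_pivot and the x axis of card_edge_a, either way round below 0.35 rad) or (y of clip_tip in the frame of card_edge_b above 0.008 m and y of clip_pivot in the frame of card_edge_b below -0.003 m and x of clip_tip in the frame of card_edge_b between -0.009 and 0.009 m and x of clip_pivot in the frame of card_edge_b between -0.02 and 0.02 m and z of clip_tip in the frame of card_edge_b between -0.052 and 0.052 m and angle between the y axis of clip_pivot and the x axis of card_edge_b, either way round below 0.35 rad))); the arm keeps its last pose, push and grip.
It fails at once if one of the other things on the counter is pushed more than 40 mm (distance of any of pliers, slip_nut, tape_roll, sealant_jar, pipe_elbow, screwdriver, coupling from where it was at the start of the episode above 0.04 m).
It also fails if it takes over 45 s, if anything falls off the work surface, if the arm or the gripper's body presses on something with over 40 N, if the wrist force passes 120 N, or if a joint passes its speed limit or range.

## Working session

There is one attempt and no reset: what is moved stays moved. The work goes in short steps, Python scripts to look and compute and a shell command to move; the robot and the scene stay as the last step left them, time stands still between calls to the robot, and variables do not carry over. Pictures are saved under pics/ and viewed, and the job is handed in when it is done.

```bash
mkdir -p pics; python3 - <<'E'
from bench import ctrl
import cv2
s=ctrl.get_state();print(s)
for n in ["scene","top"]:
    im=ctrl.get_image(n); cv2.imwrite(f"pics/{n}0.png",im[:,:,::-1])
    print(n,ctrl.camera_model(n))
print(ctrl.camera_model("wrist"))
E
```

```text
{'time': 0.0, 'joint_positions': array([ 1.17412237,  0.3217952 , -0.07008733,  1.45165158,  0.02263859,
        1.37082979, -0.05687501]), 'qd': array([ 0.00121917, -0.00111014, -0.00196199, -0.00068714, -0.00012162,
        0.00130215, -0.00103481]), 'joint_torque': array([-2.17192942e-04, -4.91294825e+01, -4.04057242e-01, -3.12525415e+01,
       -6.37814845e-02,  4.38063231e-02,  1.86629118e-04]), 'position': array([ 0.2592784 , -0.59544468,  0.22149138]), 'tool_rot': array([ 1.99540357,  0.41772979, -1.99646276]), 'ft_force': array([ 0.40090846, -1.11044564, -0.9279118 ]), 'torque': array([ 0.03316568, -0.02822623,  0.03331474]), 'grip_width': 1.0016806428192344}
scene {'mtx': array([[490.82393228,   0.        , 328.58112299],
       [  0.        , 490.82393228, 247.66105286],
       [  0.        ,   0.        ,   1.        ]]), 'extrinsics': array([[-0.88776108,  0.46022311, -0.00865721,  0.43734356],
       [-0.31479645, -0.59329942,  0.74087718,  0.04975851],
       [ 0.33583248,  0.66044719,  0.67158474, -1.47972251],
       [ 0.        ,  0.        ,  0.        ,  1.        
[... 248 characters left out ...]
      [ 0.99588772, -0.00531199,  0.09044023, -0.51566087],
       [-0.09034024,  0.01674449,  0.99577019, -1.35133513],
       [ 0.        ,  0.        ,  0.        ,  1.        ]])}
{'mtx': array([[351.64962092,   0.        , 319.98569229],
       [  0.        , 351.64962092, 238.41347996],
       [  0.        ,   0.        ,   1.        ]]), 'hand_eye': array([[ 7.67410341e-04,  2.94704235e-01, -9.55588209e-01,
        -1.62633346e-01],
       [ 9.99999661e-01, -5.12808879e-04,  6.44925425e-04,
         1.17304465e-05],
       [-2.99971864e-04, -9.55588379e-01, -2.94704529e-01,
        -8.16628933e-02],
       [ 0.00000000e+00,  0.00000000e+00,  0.00000000e+00,
         1.00000000e+00]])}
```

View pics/scene0.png

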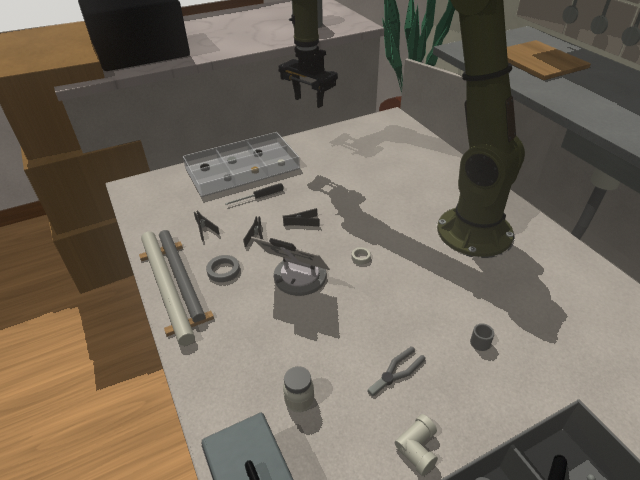

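View pics/top0.png

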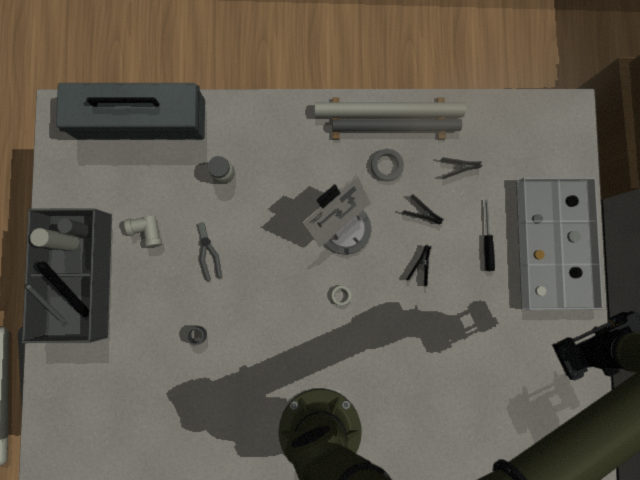

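Candidates that look like the clip, in top-view pixels, are A (417,265), B (420,210) and C (460,167). A lies nearest to the robot base at (320,430), so it fits the description. I'll check it in a crop and measure the stand.

```bash
cat > h.py <<'E'
import numpy as np, cv2
from scipy.spatial.transform import Rotation as R
from bench import ctrl
def model(n,s=None):
    m=ctrl.camera_model(n);K=m["mtx"]
    if n=="wrist":
        T=np.eye(4);T[:3,:3]=R.from_rotvec(s["tool_rot"]).as_matrix();T[:3,3]=s["position"]
        E=np.linalg.inv(T@m["hand_eye"])
    else: E=m["extrinsics"]
    return K,E
def proj(P,K,E):
    P=np.atleast_2d(P);c=P@E[:3,:3].T+E[:3,3];c=c*[1,-1,-1]
    u=c@K.T;return u[:,:2]/u[:,2:]
def ray(uv,K,E):
    d=np.linalg.inv(K)@[uv[0],uv[1],1];d=d*[1,-1,-1]
    Rt=E[:3,:3].T;return -Rt@E[:3,3],Rt@d
def onz(uv,z,K,E):
    o,d=ray(uv,K,E);return o+d*(z-o[2])/d[2]
def crop(im,u0,v0,w,h,f,name):
    c=cv2.resize(im[v0:v0+h,u0:u0+w],None,fx=f,fy=f,interpolation=cv2.INTER_CUBIC);cv2.imwrite(name,c)
E
python3 - <<'E'
from h import *
t=cv2.imread("pics/top0.png");s=cv2.imread("pics/scene0.png")
crop(t,290,170,160,120,5,"pics/ct.png");crop(s,230,190,110,110,5,"pics/cs.png")
K,E=model("top")
for n,uv,z in [("A",(424,262),.015),("B",(430,212),.015),("C",(465,163),.015),("base",(347,233),.015),("nut",(340,295),.01),("tape",(384,165),.01),("pl",(206,245),.01)]:
    p=onz(uv,z,K,E);print(n,p.round(3),np.hypot(p[0],p[1]).round(3))
E
```

```text
A [ 0.45  -0.291  0.015] 0.536
B [ 0.589 -0.311  0.015] 0.666
C [ 0.727 -0.413  0.015] 0.837
base [ 0.532 -0.079  0.015] 0.538
nut [ 0.362 -0.058  0.01 ] 0.366
tape [ 0.724 -0.186  0.01 ] 0.747
pl [0.501 0.309 0.01 ] 0.589
```

View pics/ct.png

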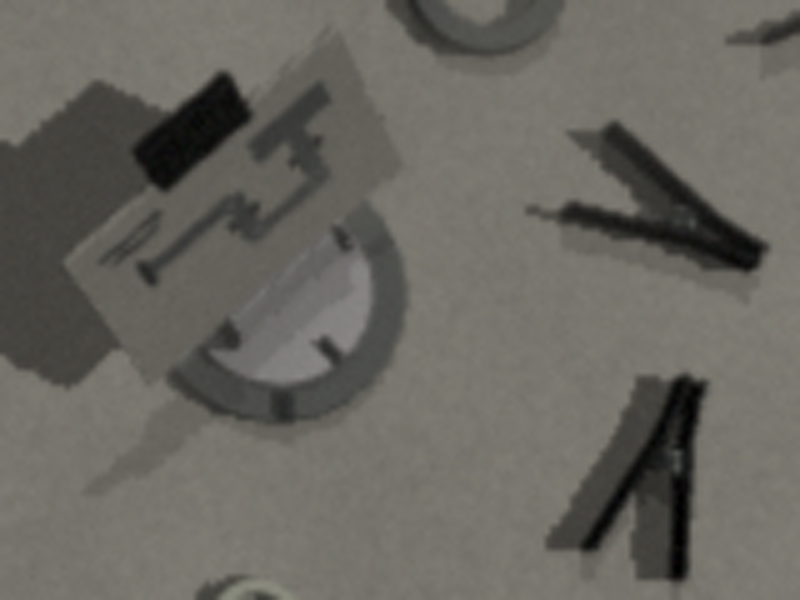

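View pics/cs.png

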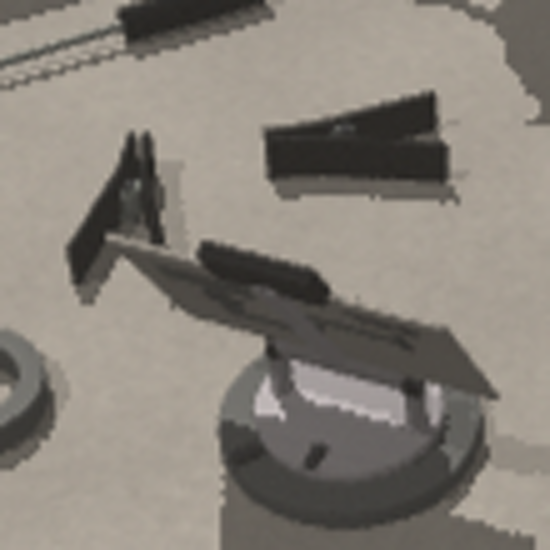

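```bash
cat > fit.py <<'E'
from h import *
from scipy.optimize import least_squares
def card(q,P):  # q: bx,by,psi(card yaw),tilt
    return (np.array([q[0],q[1],.056])+ (R.from_euler('z',q[2])*R.from_euler('y',q[3])).apply(P))
E
python3 - <<'E'
from fit import *
K,E=model("top");Ks,Es=model("scene")
c=lambda x,y:(290+x/5,170+y/5)
P=np.array([[0,-.09,.14],[0,-.09,.01],[0,.09,.14],[0,.09,.01],[0,0,.167]])
uv=np.array([c(345,30),c(403,165),c(65,260),c(150,385),c(190,130)])
ptr=np.array(c(328,350));mk=np.array(c(283,405))
def f(q):
    r=(proj(card(q,P),K,E)-uv).ravel()
    ptrw=[q[0]-.045*np.cos(q[2]),q[1]-.045*np.sin(q[2]),.023]
    mkw=[q[0]-.062*np.cos(q[4]),q[1]-.062*np.sin(q[4]),.017]
    return np.r_[r,proj(ptrw,K,E)[0]-ptr,proj(mkw,K,E)[0]-mk]
s=least_squares(f,[.54,-.07,.5,.4,0]);print(s.x,s.fun.round(1))
q=s.x
print("scene pred",((proj(card(q,P),Ks,Es)-[230,190])*5).round())
c1=lambda x,y,z:onz(c(x,y),z,K,E).round(3)
print("clip jaw tip",c1(690,380,.03),"L handle end",c1(590,545,.03),"R",c1(680,575,.03),"pivot",c1(672,458,.03))
E
```

```text
[ 0.54470407 -0.07406552  0.70025602  0.50741756  0.05344268] [ 0.   0.4 -0.1  0.2  0.2  1.5 -0.6 -0.3  0.1 -1.9  0.4  0.4 -0.  -0.4]
scene pred [[104. 218.]
 [186. 307.]
 [440. 311.]
 [494. 395.]
 [253. 243.]]
clip jaw tip [ 0.493 -0.299  0.03 ] L handle end [ 0.404 -0.242  0.03 ] R [ 0.387 -0.291  0.03 ] pivot [ 0.451 -0.288  0.03 ]
```

```bash
cat > plan.py <<'E'
from h import *
def plan(p,M,n,s=None,M0=None,p0=None):
    """n equal rows from current pose to (p,M). prints rot units(5deg) and travel units (0.3m) in tool axes"""
    s=s or ctrl.get_state()
    M0=R.from_rotvec(s["tool_rot"]) if M0 is None else M0
    p0=s["position"] if p0 is None else p0
    d=(M0.inv()*M).as_rotvec()/n
    print("per row rot",(np.degrees(d)/5).round(3),"n",n)
    dp=(np.array(p)-p0)/n
    for k in range(n):
        Mk=M0*R.from_rotvec(d*k)
        print([float(v) for v in (Mk.inv().apply(dp)/.3).round(3)])
def mat(x,y):
    x=np.array(x,float);x/=np.linalg.norm(x);y=np.array(y,float);y-=x*(x@y);y/=np.linalg.norm(y)
    return R.from_matrix(np.c_[x,y,np.cross(x,y)])
E
python3 - <<'E'
from plan import *
s=ctrl.get_state();M=R.from_rotvec(s["tool_rot"]);print(M.as_matrix().round(3))
Rc=R.from_euler('z',.70)*R.from_euler('y',.507)
zc=Rc.apply([0,0,1]);xc=Rc.apply([1,0,0])
for sg in(1,-1):
    G=mat(-zc,sg*xc);print(sg,G.as_matrix().round(3).tolist(),np.degrees((M.inv()*G).as_rotvec()).round(1))
print(np.array([.545,-.074,.056])+.155*zc,zc)
E
```

```text
[[-0.001  0.399 -0.917]
 [ 0.002 -0.917 -0.399]
 [-1.    -0.002  0.   ]]
1 [[-0.371, 0.669, 0.644], [-0.313, 0.563, -0.765], [-0.874, -0.486, -0.0]] [-104.  -27.  -20.]
-1 [[-0.371, -0.669, -0.644], [-0.313, -0.563, 0.765], [-0.874, 0.486, 0.0]] [ 71.8 -18.5  25. ]
[ 0.60256302 -0.02551533  0.19150179] [0.37137434 0.31280429 0.87420511]
```

```bash
python3 - <<'E'
from plan import *
Rc=R.from_euler('z',.70)*R.from_euler('y',.507)
zc=Rc.apply([0,0,1]);xc=Rc.apply([1,0,0])
G=mat(-zc,xc)
plan(np.array([.545,-.074,.056])+.24*zc,G,24)
E
```

```text
per row rot [-0.866 -0.225 -0.167] n 24
[-0.006, -0.055, -0.081]
[-0.007, -0.049, -0.085]
[-0.008, -0.043, -0.088]
[-0.009, -0.036, -0.091]
[-0.01, -0.029, -0.093]
[-0.012, -0.022, -0.095]
[-0.014, -0.015, -0.096]
[-0.015, -0.008, -0.097]
[-0.017, -0.001, -0.097]
[-0.019, 0.006, -0.096]
[-0.021, 0.013, -0.095]
[-0.023, 0.02, -0.093]
[-0.025, 0.026, -0.091]
[-0.027, 0.033, -0.088]
[-0.03, 0.039, -0.085]
[-0.032, 0.045, -0.081]
[-0.034, 0.05, -0.077]
[-0.036, 0.055, -0.072]
[-0.039, 0.06, -0.067]
[-0.041, 0.064, -0.062]
[-0.043, 0.068, -0.056]
[-0.045, 0.072, -0.05]
[-0.047, 0.074, -0.043]
[-0.049, 0.077, -0.037]
```

```bash
python3 -m jog '[{"rot":[-0.87,-0.22,-0.17],"travel":[-0.006,-0.055,-0.081],"jaw":-1},{"rot":[-0.87,-0.22,-0.17],"travel":[-0.007,-0.049,-0.085],"jaw":-1},{"rot":[-0.87,-0.22,-0.17],"travel":[-0.008,-0.043,-0.088],"jaw":-1},{"rot":[-0.87,-0.22,-0.17],"travel":[-0.009,-0.036,-0.091],"jaw":-1},{"rot":[-0.87,-0.22,-0.17],"travel":[-0.01,-0.029,-0.093],"jaw":-1},{"rot":[-0.87,-0.22,-0.17],"travel":[-0.012,-0.022,-0.095],"jaw":-1},{"rot":[-0.87,-0.22,-0.17],"travel":[-0.014,-0.015,-0.096],"jaw":-1},{"rot":[-0.87,-0.22,-0.17],"travel":[-0.015,-0.008,-0.097],"jaw":-1}]' 40
python3 -m jog '[{"rot":[-0.87,-0.22,-0.17],"travel":[-0.017,-0.001,-0.097],"jaw":-1},{"rot":[-0.87,-0.22,-0.17],"travel":[-0.019,0.006,-0.096],"jaw":-1},{"rot":[-0.87,-0.22,-0.17],"travel":[-0.021,0.013,-0.095],"jaw":-1},{"rot":[-0.87,-0.22,-0.17],"travel":[-0.023,0.02,-0.093],"jaw":-1},{"rot":[-0.87,-0.22,-0.17],"travel":[-0.025,0.026,-0.091],"jaw":-1},{"rot":[-0.87,-0.22,-0.17],"travel":[-0.027,0.033,-0.088],"jaw":-1},{"rot":[-0.87,-0.22,-0.17],"travel":[-0.03,0.039,-0.085],"jaw":-1},{"rot":[-0.87,-0.22,-0.17],"travel":[-0.032,0.045,-0.081],"jaw":-1}]'
python3 - <<'E'
from plan import *
Rc=R.from_euler('z',.70)*R.from_euler('y',.507)
zc=Rc.apply([0,0,1]);xc=Rc.apply([1,0,0])
print(ctrl.get_state()["joint_positions"].round(2))
plan(np.array([.545,-.074,.056])+.24*zc,mat(-zc,xc),8)
E
```

```text
time: 0.9
position: [0.3851, -0.3956, 0.2371]
tool_rot: [1.456, 0.986, -1.778]
ft_force: [-0.2, -0.2, 0.7]
grip_width: 1.007
time: 1.7
position: [0.5097, -0.1968, 0.2527]
tool_rot: [0.884, 1.396, -1.455]
ft_force: [0.2, -1.0, -1.5]
grip_width: 1.001
[ 0.57  0.36 -0.5   1.43  0.33  1.73  0.14]
per row rot [-0.854 -0.231 -0.17 ] n 8
[-0.033, 0.051, -0.076]
[-0.035, 0.056, -0.072]
[-0.038, 0.06, -0.067]
[-0.04, 0.065, -0.061]
[-0.042, 0.068, -0.055]
[-0.044, 0.072, -0.049]
[-0.046, 0.074, -0.043]
[-0.048, 0.077, -0.036]
```

```bash
python3 -m jog '[{"rot":[-0.86,-0.23,-0.17],"travel":[-0.033,0.051,-0.076],"jaw":-1},{"rot":[-0.86,-0.23,-0.17],"travel":[-0.035,0.056,-0.072],"jaw":-1},{"rot":[-0.86,-0.23,-0.17],"travel":[-0.038,0.06,-0.067],"jaw":-1},{"rot":[-0.86,-0.23,-0.17],"travel":[-0.04,0.065,-0.061],"jaw":-1},{"rot":[-0.86,-0.23,-0.17],"travel":[-0.042,0.068,-0.055],"jaw":-1},{"rot":[-0.86,-0.23,-0.17],"travel":[-0.044,0.072,-0.049],"jaw":-1},{"rot":[-0.86,-0.23,-0.17],"travel":[-0.046,0.074,-0.043],"jaw":-1},{"rot":[-0.86,-0.23,-0.17],"travel":[-0.048,0.077,-0.036],"jaw":-1}]'
python3 - <<'E'
from plan import *
s=ctrl.get_state();im=ctrl.get_image("wrist");cv2.imwrite("pics/w1.png",im[:,:,::-1])
print(s["joint_positions"].round(2))
K,E=model("wrist",s)
from fit import card
q=[.545,-.074,.70,.507]
for p in ([-.005,-.03,.167],[-.005,.03,.167],[.005,-.03,.167],[.005,.03,.167],[0,.09,.14],[0,-.09,.14]):print(p,proj(card(q,np.array([p])),K,E).round(0))
Rc=R.from_euler('z',.70)*R.from_euler('y',.507)
zc=Rc.apply([0,0,1]);xc=Rc.apply([1,0,0])
plan(np.array([.545,-.074,.056])+.141*zc,mat(-zc,xc),6)
E
```

```text
time: 2.5
position: [0.6347, 0.0003, 0.2658]
tool_rot: [0.301, 1.651, -1.062]
ft_force: [0.4, -0.3, 0.4]
grip_width: 1.004
[ 0.15  0.68 -0.61  1.03  0.54  2.01  0.37]
[-0.005, -0.03, 0.167] [[313. 287.]]
[-0.005, 0.03, 0.167] [[313. 207.]]
[0.005, -0.03, 0.167] [[326. 288.]]
[0.005, 0.03, 0.167] [[327. 207.]]
[0, 0.09, 0.14] [[320. 116.]]
[0, -0.09, 0.14] [[319. 338.]]
per row rot [ 0.032 -0.    -0.005] n 6
[0.055, -0.003, 0.002]
[0.055, -0.003, 0.002]
[0.055, -0.003, 0.002]
[0.055, -0.003, 0.002]
[0.055, -0.003, 0.002]
[0.055, -0.003, 0.002]
```

View pics/w1.png

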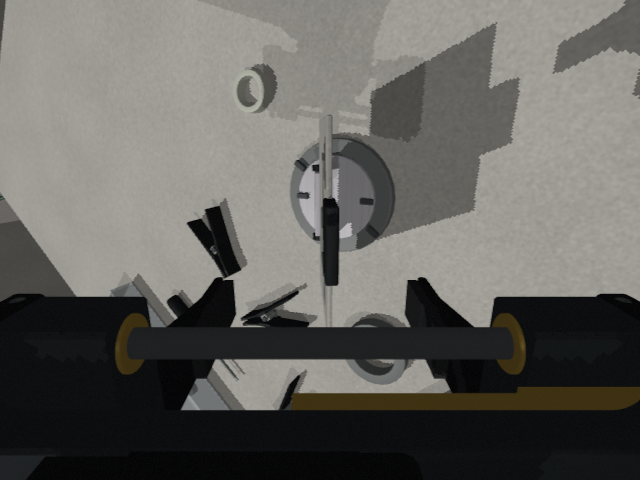

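```bash
python3 - <<'E'
from h import *
t=cv2.imread("pics/w1.png");crop(t,270,90,140,210,4,"pics/w1c.png")
E
```

```text
(no output)
```

View pics/w1c.png

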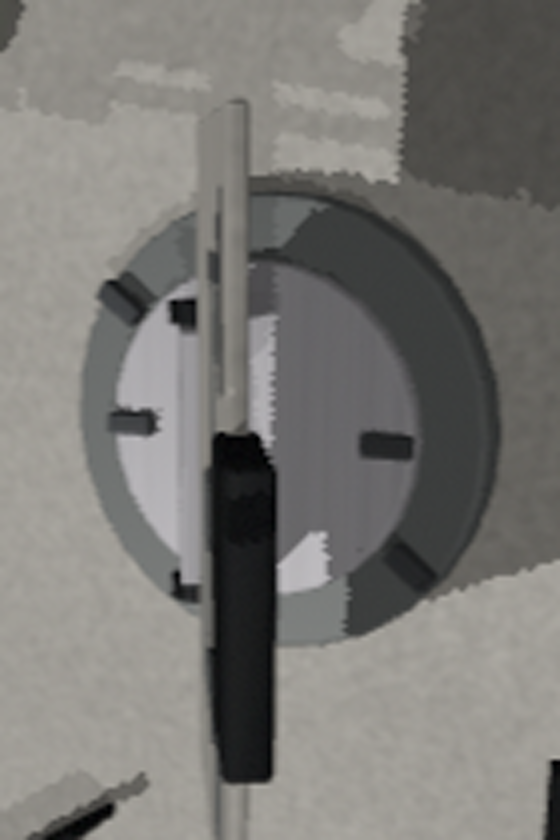

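```bash
cat > fit2.py <<'E'
from fit import *
# q: bx,by,psi,tilt,base yaw, wrist dx,dy
def solve(s):
    K,E=model("top");Kw,Ew=model("wrist",s)
    c=lambda x,y:(290+x/5,170+y/5)
    w=lambda x,y:(270+x/4,90+y/4)
    P=np.array([[0,-.09,.14],[0,-.09,.01],[0,.09,.14],[0,.09,.01],[0,0,.167]])
    uv=np.array([c(345,30),c(403,165),c(65,260),c(150,385),c(190,130)])
    Pw=np.array([[-.005,-.03,.167],[.005,-.03,.167],[0,.09,.14]]);uw=np.array([w(222,782),w(272,780),w(239,100)])
    um=np.array([w(132,422),w(387,445),w(125,300),w(410,562)])
    def f(q):
        r=3*(proj(card(q,P),K,E)-uv).ravel()
        a=(proj(card(q,Pw),Kw,Ew)-uw).ravel()
        d=lambda y,rr,z:[q[0]+rr*np.cos(y),q[1]+rr*np.sin(y),z]
        m=np.array([d(q[2],-q[5],.023),d(q[2],q[5],.023),d(q[4],-q[6],.017),d(q[4],q[6],.017)])
        return np.r_[r,a,(proj(m,Kw,Ew)-um).ravel()]
    return least_squares(f,[.545,-.074,.7,.5,0.05,.045,.062])
E
python3 - <<'E'
from fit2 import *
r=solve(ctrl.get_state());print(r.x.round(4),r.fun.round(1))
E
```

```text
[ 0.5433 -0.0721  0.7033  0.5658  0.0962  0.0453  0.0632] [ -8.8  -2.4  -3.    1.6  -7.2   0.9  -4.1   0.5  -9.4 -10.5  -7.4   3.8
  -6.3   4.2  -4.5   3.7  -5.9   0.5  -5.1   2.3  -6.2   2.2  -5.4   1.9]
```

```bash
python3 - <<'E'
from fit2 import *
s=ctrl.get_state();im=ctrl.get_image("wrist")[:,:,::-1].copy();cv2.imwrite("pics/w2.png",im)
print(s["position"],s["qd"].round(3),s["time"])
crop(im,270,90,140,210,4,"pics/w2c.png")
o=cv2.imread("pics/w1.png");d=cv2.absdiff(o,im);print(d.mean(),cv2.phaseCorrelate(o[90:280,250:420,1].astype(float),im[90:280,250:420,1].astype(float)))
E
```

```text
[0.63549001 0.00717253 0.26394047] [ 0.026 -0.036 -0.018  0.082 -0.072 -0.044 -0.087] 2.55
5.28169921875 ((-5.073230870172097, 4.043677418677106), 0.6280011286868998)
```

View pics/w2c.png

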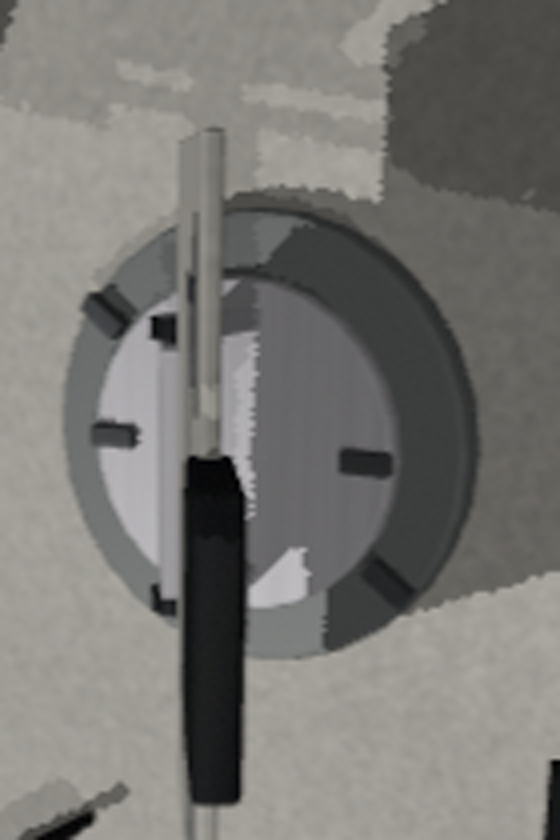

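```bash
sed -i 's/def solve(s):/def solve(s,sh=(0,0)):/; s/w(222,782),w(272,780),w(239,100)/w(188,803),w(240,803),w(216,130)/; s/w(132,422),w(387,445),w(125,300),w(410,562)/w(115,434),w(366,463),w(105,310),w(388,583)/; s#90+y/4)#90+y/4)+np.array(sh)#; s#w=lambda x,y:(270#w=lambda x,y:np.array((270#; s#90+y/4)+#90+y/4))+#' fit2.py; grep "w=lambda" fit2.py
python3 - <<'E'
from fit2 import *
o=cv2.imread("pics/w2.png");s=ctrl.get_state();im=ctrl.get_image("wrist")[:,:,::-1].copy();cv2.imwrite("pics/w3.png",im)
sh=cv2.phaseCorrelate(o[90:280,250:420,1].astype(float),im[90:280,250:420,1].astype(float))[0]
print(s["position"],sh)
r=solve(s,sh);q=r.x;print(q.round(4),r.fun.round(1))
s=ctrl.get_state();print(s["position"])
from plan import *
Rc=R.from_euler('z',q[2])*R.from_euler('y',q[3])
zc=Rc.apply([0,0,1]);xc=Rc.apply([1,0,0])
plan(np.array([q[0],q[1],.056])+.141*zc,mat(-zc,xc),6,s)
E
```

```text
w=lambda x,y:np.array((270+x/4,90+y/4))+np.array(sh)
[0.63468089 0.00570288 0.26405088] (1.4541414769245335, -0.17702510713058928)
[ 0.5439 -0.0749  0.7003  0.5499  0.0608  0.0443  0.0639] [-3.3 -1.6  0.4  1.3 -2.3  1.3 -1.1 -0.2 -3.8 -9.6 -3.5  1.5 -3.   1.4
 -3.3 -0.5 -2.2 -0.6 -1.9 -0.5 -2.   0.  -1.7 -0.1]
[0.63436549 0.00291142 0.26473238]
per row rot [ 0.013 -0.002 -0.084] n 6
[0.055, 0.002, 0.001]
[0.055, 0.002, 0.001]
[0.055, 0.002, 0.001]
[0.055, 0.003, 0.001]
[0.055, 0.003, 0.001]
[0.055, 0.004, 0.001]
```

```bash
python3 -m jog '[{"rot":[0,0,-0.06],"travel":[0.055,0.001,0.001],"jaw":-1},{"rot":[0,0,-0.06],"travel":[0.055,0.001,0.001],"jaw":-1},{"rot":[0,0,-0.06],"travel":[0.055,0.001,0.001],"jaw":-1},{"rot":[0,0,-0.06],"travel":[0.055,0.001,0.001],"jaw":-1},{"rot":[0,0,-0.06],"travel":[0.055,0.001,0.001],"jaw":-1},{"rot":[0,0,-0.06],"travel":[0.055,0.001,0.001],"jaw":-1},{"rot":[0,0,0],"travel":[0,0,0],"jaw":-1},{"rot":[0,0,0],"travel":[0,0,0],"jaw":-1}]'
python3 - <<'E'
from plan import *
s=ctrl.get_state();im=ctrl.get_image("wrist");cv2.imwrite("pics/w4.png",im[:,:,::-1])
im=ctrl.get_image("top")[:,:,::-1];crop(im,290,150,160,120,5,"pics/t4.png")
E
```

```text
time: 3.45
position: [0.5989, -0.0335, 0.1799]
tool_rot: [0.28, 1.659, -1.089]
ft_force: [-0.0, 0.8, -0.1]
grip_width: 0.997
```

View pics/w4.png

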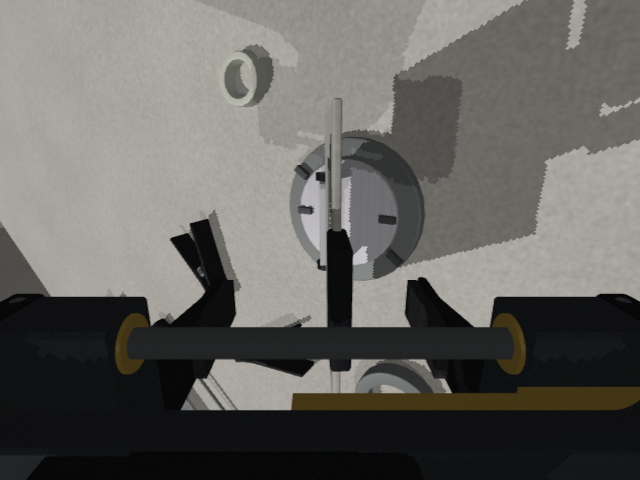

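```bash
python3 -m jog '[{"rot":[0,0,0],"travel":[0,0.01,0],"jaw":-1},{"rot":[0,0,0],"travel":[0,0.01,0],"jaw":-0.5},{"rot":[0,0,0],"travel":[0,0,0],"jaw":1},{"rot":[0,0,0],"travel":[0,0,0],"jaw":1},{"rot":[0,0,0],"travel":[0,0,0],"jaw":1},{"rot":[0,0,0],"travel":[0,0,0],"jaw":1},{"rot":[0,0,0],"travel":[0,0,0],"jaw":1},{"rot":[0,0,0],"travel":[0,0,0],"jaw":1}]' 40
python3 - <<'E'
from plan import *
s=ctrl.get_state();im=ctrl.get_image("wrist");cv2.imwrite("pics/w5.png",im[:,:,::-1]);print(s["joint_positions"].round(2))
print(R.from_rotvec(s["tool_rot"]).as_matrix().round(3))
E
```

```text
time: 4.35
position: [0.603, -0.0291, 0.1766]
tool_rot: [0.279, 1.659, -1.087]
ft_force: [1.0, -0.3, -0.0]
grip_width: 0.449
[ 0.22  0.67 -0.6   1.25  0.54  1.84  0.34]
[[-0.391  0.657  0.645]
 [-0.329  0.555 -0.764]
 [-0.859 -0.511 -0.001]]
```

View pics/w5.png

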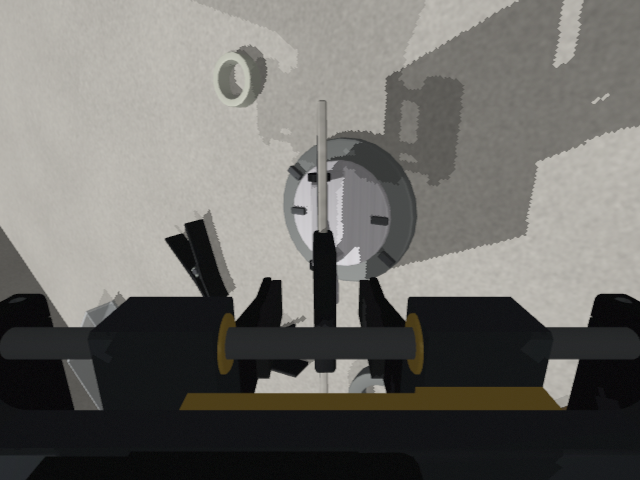

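Tab centred at about (325,300), with the fingers at (270,340) and (375,340) still closing.

```bash
python3 -m jog '[{"rot":[0,0,0],"travel":[0,0,0],"jaw":1},{"rot":[0,0,0],"travel":[0,0,0],"jaw":1},{"rot":[0,0,0],"travel":[0,0,0],"jaw":1},{"rot":[0,0,0],"travel":[0,0,0],"jaw":1},{"rot":[0,0,0],"travel":[0,0,0],"jaw":1},{"rot":[0,0,0],"travel":[0,0,0],"jaw":1}]' 40
python3 - <<'E'
from plan import *
s=ctrl.get_state();print(s["joint_positions"].round(2),s["ft_force"],s["torque"])
print(R.from_rotvec(s["tool_rot"]).as_matrix().round(3))
E
```

```text
time: 5.0
position: [0.6034, -0.0287, 0.1764]
tool_rot: [0.28, 1.659, -1.086]
ft_force: [2.6, 1.7, -1.3]
grip_width: 0.138
[ 0.22  0.67 -0.6   1.25  0.54  1.84  0.34] [ 2.62437613  1.70152647 -1.32967848] [ 0.85084097 -1.28765936 -0.01913593]
[[-0.39   0.657  0.645]
 [-0.329  0.555 -0.764]
 [-0.86  -0.51  -0.001]]
```

```bash
python3 -m jog '[{"rot":[0,0,0.5],"travel":[0.0004,-0.0205,0],"jaw":1},{"rot":[0,0,0.5],"travel":[0.0004,-0.0205,0],"jaw":1},{"rot":[0,0,0.5],"travel":[0.0004,-0.0205,0],"jaw":1},{"rot":[0,0,0.5],"travel":[0.0004,-0.0205,0],"jaw":1},{"rot":[0,0,0.5],"travel":[0.0004,-0.0205,0],"jaw":1},{"rot":[0,0,0.5],"travel":[0.0004,-0.0205,0],"jaw":1},{"rot":[0,0,0.5],"travel":[0.0004,-0.0205,0],"jaw":1},{"rot":[0,0,0.5],"travel":[0.0004,-0.0205,0],"jaw":1}]'
python3 -m jog '[{"rot":[0,0,0.5],"travel":[0.0004,-0.0205,0],"jaw":1},{"rot":[0,0,0.5],"travel":[0.0004,-0.0205,0],"jaw":1},{"rot":[0,0,0.5],"travel":[0.0004,-0.0205,0],"jaw":1},{"rot":[0,0,0.5],"travel":[0.0004,-0.0205,0],"jaw":1},{"rot":[0,0,0],"travel":[0,0,0],"jaw":1},{"rot":[0,0,0],"travel":[0,0,0],"jaw":1}]'
python3 - <<'E'
from plan import *
s=ctrl.get_state();print(s["joint_positions"].round(2),s["ft_force"],s["torque"])
print(R.from_rotvec(s["tool_rot"]).as_matrix().round(3))
E
```

```text
time: 5.8
position: [0.5688, -0.058, 0.1941]
tool_rot: [0.548, 1.537, -0.82]
ft_force: [3.8, 1.3, -2.6]
grip_width: 0.134
time: 6.4
position: [0.5496, -0.0749, 0.1968]
tool_rot: [0.67, 1.467, -0.691]
ft_force: [4.4, -1.8, -1.8]
grip_width: 0.133
[ 0.71  0.2  -0.71  1.7   0.14  1.3   0.67] [ 4.37330365 -1.76146763 -1.76940911] [ 0.20002541 -1.27882512  0.10027641]
[[-0.01   0.765  0.644]
 [-0.009  0.644 -0.765]
 [-1.    -0.014  0.   ]]
```

```bash
python3 -m jog '[{"rot":[0.6,0,0],"travel":[0,0,0],"jaw":1},{"rot":[0.6,0,0],"travel":[0,0,0],"jaw":1},{"rot":[0.6,0,0],"travel":[0,0,0],"jaw":1},{"rot":[0.6,0,0],"travel":[0,0,0],"jaw":1},{"rot":[0.6,0,0],"travel":[0,0,0],"jaw":1},{"rot":[0.6,0,0],"travel":[0,0,0],"jaw":1},{"rot":[0.6,0,0],"travel":[0,0,0],"jaw":1},{"rot":[0.6,0,0],"travel":[0,0,0],"jaw":1}]'
python3 -m jog '[{"rot":[0.6,0,0],"travel":[0,0,0],"jaw":1},{"rot":[0.6,0,0],"travel":[0,0,0],"jaw":1},{"rot":[0.6,0,0],"travel":[0,0,0],"jaw":1},{"rot":[0.6,0,0],"travel":[0,0,0],"jaw":1},{"rot":[0,0,0],"travel":[0,0,0],"jaw":1},{"rot":[0,0,0],"travel":[0,0,0],"jaw":1},{"rot":[0,0,0],"travel":[0,0,0],"jaw":1}]'
python3 - <<'E'
from plan import *
s=ctrl.get_state();print(s["joint_positions"].round(2),s["ft_force"],s["torque"])
print(R.from_rotvec(s["tool_rot"]).as_matrix().round(3))
im=ctrl.get_image("wrist");cv2.imwrite("pics/w6.png",im[:,:,::-1])
im=ctrl.get_image("scene")[:,:,::-1];crop(im,220,190,160,120,5,"pics/s6.png")
E
```

```text
time: 7.2
position: [0.5499, -0.076, 0.1968]
tool_rot: [0.988, 1.331, -1.014]
ft_force: [2.2, -3.9, -0.4]
grip_width: 0.133
time: 7.9
position: [0.5495, -0.0767, 0.1968]
tool_rot: [1.142, 1.243, -1.171]
ft_force: [-0.2, -6.1, 0.8]
grip_width: 0.135
[ 0.66  0.19 -0.64  1.7   0.13  1.3   0.06] [-0.22716592 -6.10160855  0.77546333] [-0.96569256 -0.68392029  0.14673191]
[[-0.012  0.997  0.072]
 [-0.012  0.072 -0.997]
 [-1.    -0.013  0.011]]
```

View pics/w6.png

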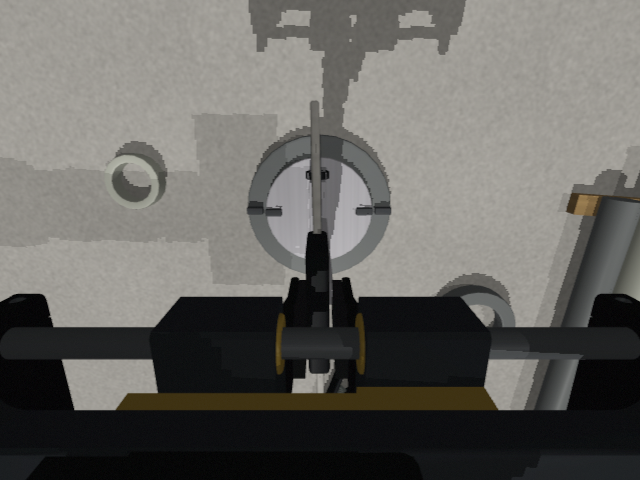

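View pics/s6.png

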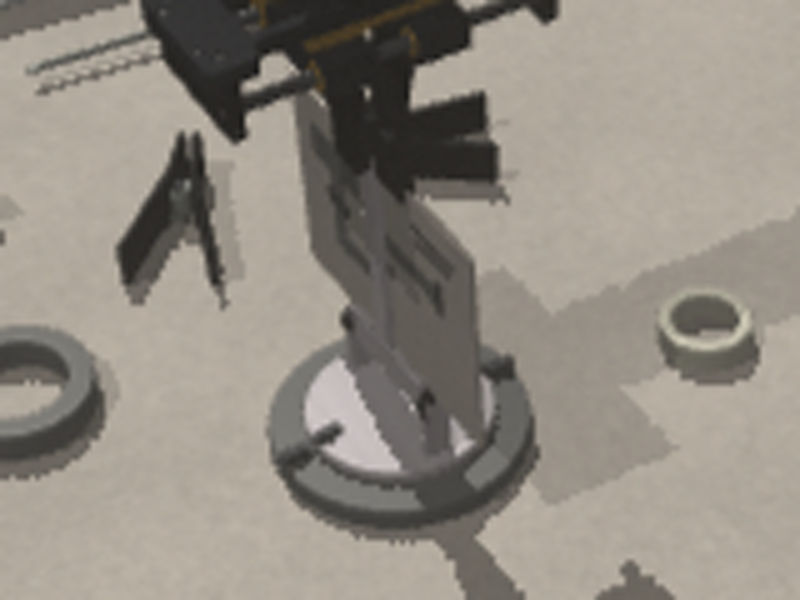

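The near pointer (274,211) and mark (257,208) line up, and so do the far pointer (362,211) and mark (380,208). The card stands upright in the scene view. I'll release it and lift off.

```bash
python3 -m jog '[{"rot":[0,0,0],"travel":[0,0,0],"jaw":-1},{"rot":[0,0,0],"travel":[0,0,0],"jaw":-1},{"rot":[0,0,0],"travel":[0,0,0],"jaw":-1},{"rot":[0,0,0],"travel":[-0.03,0,0],"jaw":-1},{"rot":[0,0,0],"travel":[-0.07,0,0],"jaw":-1},{"rot":[0,0,0],"travel":[-0.1,0,0],"jaw":-1},{"rot":[0,0,0],"travel":[-0.1,0,0],"jaw":-1},{"rot":[0,0,0],"travel":[-0.05,0,0],"jaw":-1}]'
python3 - <<'E'
from plan import *
s=ctrl.get_state();im=ctrl.get_image("wrist");cv2.imwrite("pics/w7.png",im[:,:,::-1])
im=ctrl.get_image("top")[:,:,::-1];cv2.imwrite("pics/t7.png",im)
a=np.radians(-108)
print(s["position"])
plan([.40,-.268,.17],mat([0,0,-1],[np.cos(a),np.sin(a),0]),24)
E
```

```text
time: 8.8
position: [0.5514, -0.073, 0.3049]
tool_rot: [1.146, 1.242, -1.164]
ft_force: [0.1, 1.2, -0.2]
grip_width: 0.776
[ 0.55139124 -0.07298943  0.3048687 ]
per row rot [ 0.935  0.006 -0.002] n 24
[0.019, -0.023, 0.025]
[0.019, -0.021, 0.027]
[0.019, -0.018, 0.029]
[0.019, -0.016, 0.03]
[0.019, -0.014, 0.031]
[0.019, -0.011, 0.032]
[0.019, -0.008, 0.033]
[0.019, -0.005, 0.034]
[0.019, -0.003, 0.034]
[0.019, 0.0, 0.034]
[0.019, 0.003, 0.034]
[0.019, 0.006, 0.034]
[0.019, 0.008, 0.033]
[0.019, 0.011, 0.032]
[0.019, 0.014, 0.031]
[0.019, 0.016, 0.03]
[0.019, 0.019, 0.029]
[0.019, 0.021, 0.027]
[0.019, 0.023, 0.025]
[0.019, 0.025, 0.023]
[0.019, 0.027, 0.021]
[0.019, 0.028, 0.019]
[0.019, 0.03, 0.017]
[0.019, 0.031, 0.014]
```

View pics/w7.png

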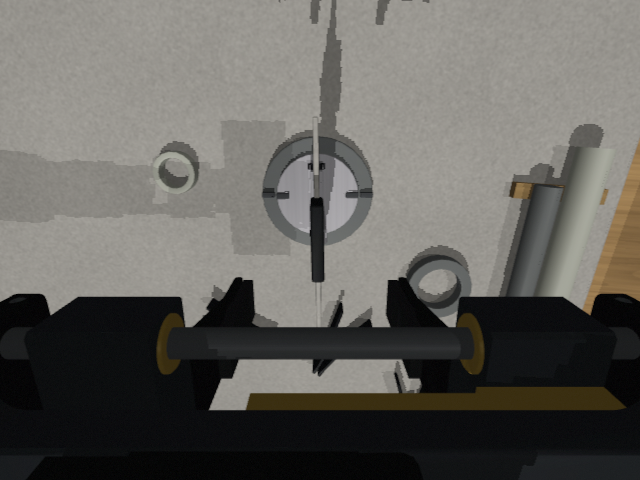

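```bash
python3 -m jog '[{"rot":[0.94,0,0],"travel":[0,-0.023,0.025],"jaw":-1},{"rot":[0.94,0,0],"travel":[0,-0.021,0.027],"jaw":-1},{"rot":[0.94,0,0],"travel":[0,-0.018,0.029],"jaw":-1},{"rot":[0.94,0,0],"travel":[0,-0.016,0.03],"jaw":-1},{"rot":[0.94,0,0],"travel":[0,-0.014,0.031],"jaw":-1},{"rot":[0.94,0,0],"travel":[0,-0.011,0.032],"jaw":-1},{"rot":[0.94,0,0],"travel":[0,-0.008,0.033],"jaw":-1},{"rot":[0.94,0,0],"travel":[0,-0.005,0.034],"jaw":-1}]' 
python3 -m jog '[{"rot":[0.94,0,0],"travel":[0.02,-0.003,0.034],"jaw":-1},{"rot":[0.94,0,0],"travel":[0.02,0,0.034],"jaw":-1},{"rot":[0.94,0,0],"travel":[0.02,0.003,0.034],"jaw":-1},{"rot":[0.94,0,0],"travel":[0.02,0.006,0.034],"jaw":-1},{"rot":[0.94,0,0],"travel":[0.02,0.008,0.033],"jaw":-1},{"rot":[0.94,0,0],"travel":[0.02,0.011,0.032],"jaw":-1},{"rot":[0.94,0,0],"travel":[0.02,0.014,0.031],"jaw":-1},{"rot":[0.94,0,0],"travel":[0.02,0.016,0.03],"jaw":-1}]'
python3 -m jog '[{"rot":[0.94,0,0],"travel":[0.02,0.019,0.029],"jaw":-1},{"rot":[0.94,0,0],"travel":[0.02,0.021,0.027],"jaw":-1},{"rot":[0.94,0,0],"travel":[0.02,0.023,0.025],"jaw":-1},{"rot":[0.94,0,0],"travel":[0.02,0.025,0.023],"jaw":-1},{"rot":[0.94,0,0],"travel":[0.02,0.027,0.021],"jaw":-1},{"rot":[0.94,0,0],"travel":[0.02,0.028,0.019],"jaw":-1},{"rot":[0.94,0,0],"travel":[0.02,0.03,0.017],"jaw":-1},{"rot":[0.94,0,0],"travel":[0.02,0.031,0.014],"jaw":-1}]'
python3 -m jog '[{"rot":[0,0,0],"travel":[0,0,0],"jaw":-1},{"rot":[0,0,0],"travel":[0,0,0],"jaw":-1}]'
python3 - <<'E'
from plan import *
s=ctrl.get_state();im=ctrl.get_image("wrist");cv2.imwrite("pics/w8.png",im[:,:,::-1])
np.savez("s8.npz",position=s["position"],tool_rot=s["tool_rot"])
print(s["position"],s["joint_positions"].round(2),R.from_rotvec(s["tool_rot"]).as_matrix().round(3),s["qd"].round(3))
E
```

```text
time: 9.7
position: [0.499, -0.138, 0.3006]
tool_rot: [1.613, 0.872, -1.641]
ft_force: [-0.0, 0.1, 0.3]
grip_width: 1.004
time: 10.5
position: [0.448, -0.2026, 0.2535]
tool_rot: [2.028, 0.333, -2.057]
ft_force: [0.3, 0.6, 1.2]
grip_width: 0.997
time: 11.3
position: [0.3968, -0.2673, 0.2065]
tool_rot: [-2.034, 0.348, 2.059]
ft_force: [0.5, -0.1, -0.5]
grip_width: 0.998
time: 11.5
position: [0.3977, -0.2669, 0.2076]
tool_rot: [-2.038, 0.343, 2.061]
ft_force: [-0.0, 0.5, 0.9]
grip_width: 1.0
[ 0.39770284 -0.26694846  0.20759763] [ 0.92 -0.02 -0.38  1.86  0.01  1.3  -1.36] [[-0.012 -0.318 -0.948]
 [-0.006 -0.948  0.318]
 [-1.     0.01   0.01 ]] [-0.008 -0.005 -0.011 -0.017 -0.004  0.     0.001]
```

View pics/w8.png

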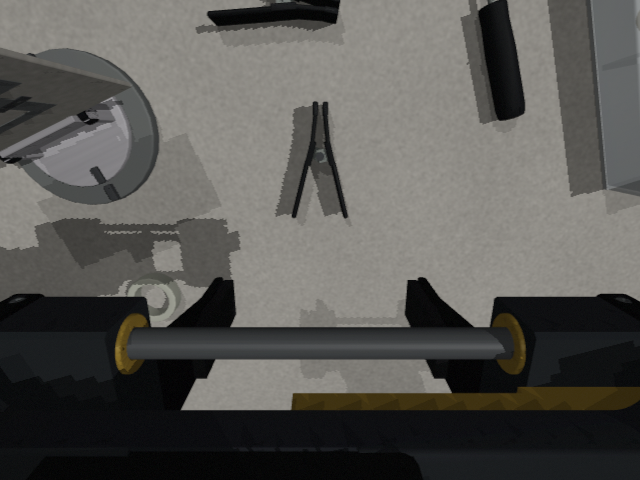

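The clip shows its jaws at about (320,102), its pivot at (320,156) and its handle ends at (295,216) and (346,216).

```bash
python3 - <<'E'
from h import *
from plan import plan,mat
t=cv2.imread("pics/w8.png");crop(t,270,90,100,140,5,"pics/w8c.png")
s=dict(np.load("s8.npz"));K,E=model("wrist",s)
g=lambda u,v:onz((u,v),.03,K,E)
tip=(g(315.5,102)+g(326,102))/2;piv=g(320,156);L=g(294.5,215.5);Rr=g(346,215.5);h=(L+Rr)/2
print(tip,piv,L,Rr,h,np.linalg.norm(L-Rr),np.linalg.norm(tip-piv),np.linalg.norm(h-piv))
d=tip-h;d/=np.linalg.norm(d);print("dir",np.degrees(np.arctan2(d[1],d[0])),d)
M=R.from_rotvec(s["tool_rot"]);print("tool y ang",np.degrees(np.arctan2(*M.as_matrix()[[1,0],1])))
E
```

```text
[ 0.49548935 -0.30181884  0.03      ] [ 0.45061667 -0.28606369  0.03      ] [ 0.4040155  -0.24376189  0.03      ] [ 0.38765469 -0.29220095  0.03      ] [ 0.3958351  -0.26798142  0.03      ] 0.051127477295489 0.04755820064226162 0.057688726910188455
dir -18.754825843252668 [ 0.94690305 -0.32151922  0.        ]
tool y ang -108.54929413068558
```

View pics/w8c.png

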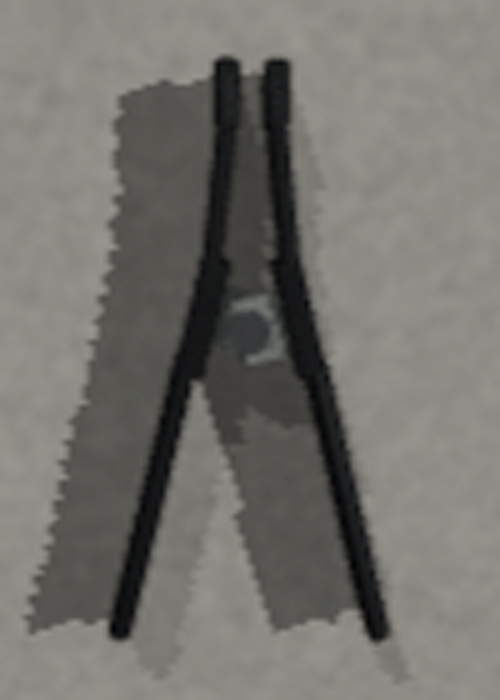

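```bash
python3 - <<'E'
from plan import *
a=np.radians(-108.75)
plan([.409,-.2725,.03],mat([0,0,-1],[np.cos(a),np.sin(a),0]),8)
E
```

```text
per row rot [ 0.006  0.012 -0.014] n 8
[0.074, 0.0, -0.006]
[0.074, 0.0, -0.006]
[0.074, 0.0, -0.005]
[0.074, 0.0, -0.005]
[0.074, 0.0, -0.005]
[0.074, 0.001, -0.005]
[0.074, 0.001, -0.005]
[0.074, 0.001, -0.005]
```

```bash
python3 -m jog '[{"rot":[0,0.1,-0.1],"travel":[0.074,0,-0.01],"jaw":-1},{"rot":[0,0,0],"travel":[0.074,0,-0.01],"jaw":-1},{"rot":[0,0,0],"travel":[0.074,0,-0.01],"jaw":-1},{"rot":[0,0,0],"travel":[0.074,0,-0.006],"jaw":-1},{"rot":[0,0,0],"travel":[0.074,0,-0.006],"jaw":-1},{"rot":[0,0,0],"travel":[0.074,0,0],"jaw":-1},{"rot":[0,0,0],"travel":[0.074,0.001,0],"jaw":-1},{"rot":[0,0,0],"travel":[0.074,0.001,0],"jaw":-1}]' 30
python3 -m jog '[{"rot":[0,0,0],"travel":[0,0,0],"jaw":-1},{"rot":[0,0,0],"travel":[0,0,0],"jaw":-1}]'
python3 - <<'E'
from plan import *
s=ctrl.get_state();im=ctrl.get_image("wrist");cv2.imwrite("pics/w9.png",im[:,:,::-1])
im=ctrl.get_image("top")[:,:,::-1];crop(im,370,220,100,90,7,"pics/t9.png")
a=np.radians(-108.75)
plan([.409,-.2725,.006],mat([0,0,-1],[np.cos(a),np.sin(a),0]),4)
E
```

```text
time: 12.35
position: [0.4105, -0.272, 0.0304]
tool_rot: [-2.049, 0.335, 2.046]
ft_force: [0.0, 0.5, -1.0]
grip_width: 0.999
time: 12.55
position: [0.4102, -0.2722, 0.0313]
tool_rot: [-2.048, 0.336, 2.046]
ft_force: [-0.5, 0.4, -0.2]
grip_width: 1.0
per row rot [ 0.008 -0.01  -0.007] n 4
[0.022, 0.0, 0.002]
[0.022, 0.0, 0.002]
[0.022, 0.0, 0.002]
[0.022, 0.0, 0.002]
```

View pics/w9.png

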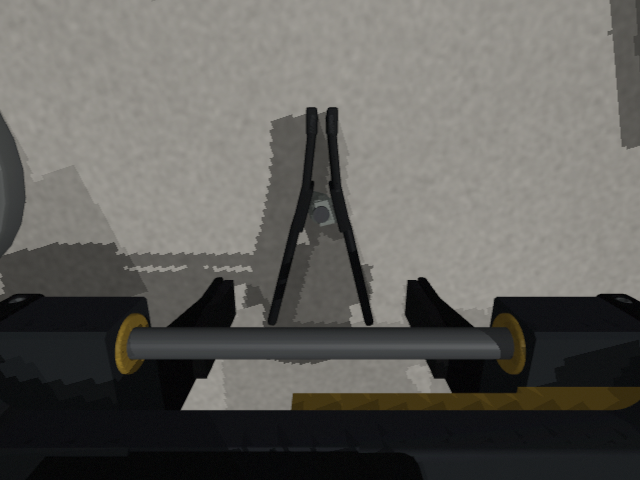

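```bash
python3 - <<'E'
from plan import *
s=ctrl.get_state();K,E=model("wrist",s);print("tcp px",proj(s["position"],K,E))
g=lambda u,v:onz((u,v),.03,K,E)
tip=(g(311,108)+g(333,108))/2;L=g(272,323);Rr=g(369.5,323);h=(L+Rr)/2;d=(tip-h)/np.linalg.norm(tip-h)
print(tip,h,np.linalg.norm(L-Rr),np.linalg.norm(tip-h),np.degrees(np.arctan2(d[1],d[0])))
print("piv",tip-.046*d,h+.063*d,"grasp",tip-.0925*d,h+.0165*d)
E
```

```text
tcp px [[320.66158369 297.04117828]]
[ 0.49681955 -0.30243578  0.03      ] [ 0.39545335 -0.26786335  0.03      ] 0.05171117267548617 0.10709976804076284 -18.832695850786557
piv [ 0.45328215 -0.28758671  0.03      ] [ 0.45508065 -0.28820012  0.03      ] grasp [ 0.40927152 -0.27257624  0.03      ] [ 0.41107002 -0.27318964  0.03      ]
```

Two measurements agree on the grasp at about (0.410,-0.273). I'll descend and squeeze.

```bash
python3 -m jog '[{"rot":[0,0,0],"travel":[0.022,0.001,0],"jaw":-1},{"rot":[0,0,0],"travel":[0.022,0.001,0],"jaw":-1},{"rot":[0,0,0],"travel":[0.022,0,0],"jaw":-1},{"rot":[0,0,0],"travel":[0.018,0,0],"jaw":-1},{"rot":[0,0,0],"travel":[0,0,0],"jaw":1},{"rot":[0,0,0],"travel":[0,0,0],"jaw":1},{"rot":[0,0,0],"travel":[0,0,0],"jaw":1},{"rot":[0,0,0],"travel":[0,0,0],"jaw":1}]' 30
python3 -m jog '[{"rot":[0,0,0],"travel":[0,0,0],"jaw":1},{"rot":[0,0,0],"travel":[0,0,0],"jaw":1},{"rot":[0,0,0],"travel":[0,0,0],"jaw":1},{"rot":[0,0,0],"travel":[0,0,0],"jaw":1},{"rot":[0,0,0],"travel":[0,0,0],"jaw":1},{"rot":[0,0,0],"travel":[0,0,0],"jaw":1}]' 30
python3 - <<'E'
from plan import *
im=ctrl.get_image("wrist");cv2.imwrite("pics/w10.png",im[:,:,::-1])
E
```

```text
time: 13.45
position: [0.4098, -0.2734, 0.006]
tool_rot: [-2.048, 0.338, 2.045]
ft_force: [0.1, -0.4, 0.2]
grip_width: 0.72
time: 14.05
position: [0.4097, -0.2736, 0.006]
tool_rot: [-2.047, 0.339, 2.045]
ft_force: [0.0, -0.9, 2.6]
grip_width: 0.289
```

View pics/w10.png

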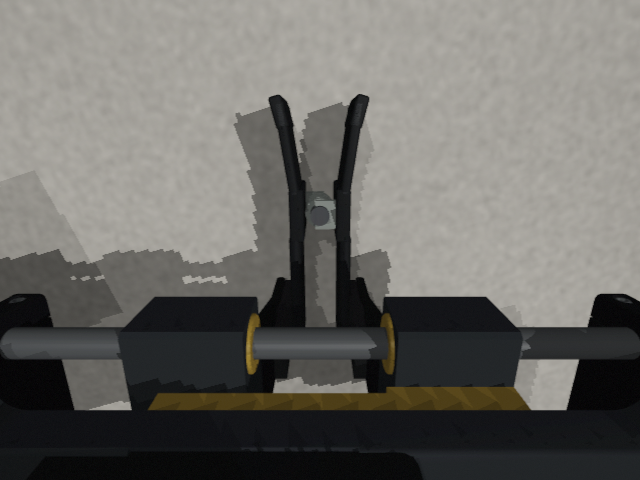

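```bash
python3 -m jog '[{"rot":[0,0,0],"travel":[-0.03,0,0],"jaw":1},{"rot":[0,0,0],"travel":[-0.06,0,0],"jaw":1},{"rot":[0,0,0],"travel":[-0.09,0,0],"jaw":1},{"rot":[0,0,0],"travel":[-0.1,0,0],"jaw":1},{"rot":[0,0,0],"travel":[-0.1,0,0],"jaw":1},{"rot":[0,0,0],"travel":[-0.1,0,0],"jaw":1},{"rot":[0,0,0],"travel":[-0.1,0,0],"jaw":1},{"rot":[0,0,0],"travel":[-0.1,0,0],"jaw":1}]' 30
python3 -m jog '[{"rot":[0,0,0],"travel":[-0.04,0,0],"jaw":1},{"rot":[0,0,0],"travel":[0,0,0],"jaw":1}]'
python3 - <<'E'
from plan import *
s=ctrl.get_state();im=ctrl.get_image("wrist");cv2.imwrite("pics/w11.png",im[:,:,::-1])
a=np.radians(4.1);print(s["joint_positions"].round(2))
plan([.560,-.2835,.22],mat([0,0,-1],[np.cos(a),np.sin(a),0]),24)
E
```

```text
time: 14.9
position: [0.4092, -0.2722, 0.2112]
tool_rot: [-2.047, 0.337, 2.046]
ft_force: [0.3, 0.5, -1.0]
grip_width: 0.288
time: 15.1
position: [0.4104, -0.2731, 0.2234]
tool_rot: [-2.051, 0.34, 2.043]
ft_force: [0.6, -0.1, -1.2]
grip_width: 0.289
[ 0.92 -0.   -0.39  1.82  0.    1.32 -1.36]
per row rot [-0.939  0.001 -0.001] n 24
[0.0, -0.005, -0.02]
[0.0, -0.004, -0.021]
[0.0, -0.002, -0.021]
[0.0, -0.0, -0.021]
[0.0, 0.002, -0.021]
[0.0, 0.003, -0.021]
[0.0, 0.005, -0.02]
[0.0, 0.007, -0.02]
[0.0, 0.008, -0.019]
[0.0, 0.01, -0.019]
[0.0, 0.011, -0.018]
[0.0, 0.013, -0.017]
[0.0, 0.014, -0.016]
[0.0, 0.015, -0.014]
[0.0, 0.016, -0.013]
[0.0, 0.017, -0.012]
[0.0, 0.018, -0.01]
[0.0, 0.019, -0.009]
[0.0, 0.02, -0.007]
[0.0, 0.02, -0.006]
[0.0, 0.021, -0.004]
[0.0, 0.021, -0.002]
[0.0, 0.021, -0.0]
[0.0, 0.021, 0.001]
```

View pics/w11.png

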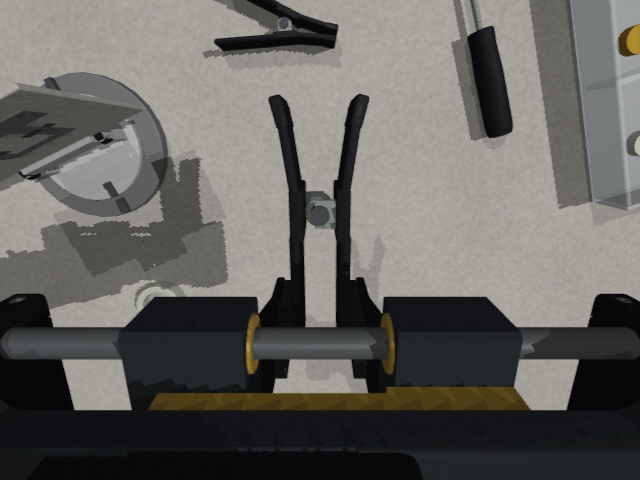

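The clip is held squeezed, with its jaw tips at (277,100) and (361,100) and its pivot at (320,212), and it is off the counter.

```bash
python3 -m jog '[{"rot":[-0.94,0,0],"travel":[0,-0.005,-0.02],"jaw":1},{"rot":[-0.94,0,0],"travel":[0,-0.004,-0.021],"jaw":1},{"rot":[-0.94,0,0],"travel":[0,-0.002,-0.021],"jaw":1},{"rot":[-0.94,0,0],"travel":[0,0,-0.021],"jaw":1},{"rot":[-0.94,0,0],"travel":[0,0.002,-0.021],"jaw":1},{"rot":[-0.94,0,0],"travel":[0,0.003,-0.021],"jaw":1},{"rot":[-0.94,0,0],"travel":[0,0.005,-0.02],"jaw":1},{"rot":[-0.94,0,0],"travel":[0,0.007,-0.02],"jaw":1}]'
python3 -m jog '[{"rot":[-0.94,0,0],"travel":[0,0.008,-0.019],"jaw":1},{"rot":[-0.94,0,0],"travel":[0,0.01,-0.019],"jaw":1},{"rot":[-0.94,0,0],"travel":[0,0.011,-0.018],"jaw":1},{"rot":[-0.94,0,0],"travel":[0,0.013,-0.017],"jaw":1},{"rot":[-0.94,0,0],"travel":[0,0.014,-0.016],"jaw":1},{"rot":[-0.94,0,0],"travel":[0,0.015,-0.014],"jaw":1},{"rot":[-0.94,0,0],"travel":[0,0.016,-0.013],"jaw":1},{"rot":[-0.94,0,0],"travel":[0,0.017,-0.012],"jaw":1}]'
python3 -m jog '[{"rot":[-0.94,0,0],"travel":[0,0.018,-0.01],"jaw":1},{"rot":[-0.94,0,0],"travel":[0,0.019,-0.009],"jaw":1},{"rot":[-0.94,0,0],"travel":[0,0.02,-0.007],"jaw":1},{"rot":[-0.94,0,0],"travel":[0,0.02,-0.006],"jaw":1},{"rot":[-0.94,0,0],"travel":[0,0.021,-0.004],"jaw":1},{"rot":[-0.94,0,0],"travel":[0,0.021,-0.002],"jaw":1},{"rot":[-0.94,0,0],"travel":[0,0.021,0],"jaw":1},{"rot":[-0.94,0,0],"travel":[0,0.021,0.001],"jaw":1}]'
python3 -m jog '[{"rot":[0,0,0],"travel":[0,0,0],"jaw":1},{"rot":[0,0,0],"travel":[0,0,0],"jaw":1},{"rot":[0,0,0],"travel":[0,0,0],"jaw":1}]'
python3 - <<'E'
from plan import *
s=ctrl.get_state();im=ctrl.get_image("wrist");cv2.imwrite("pics/w12.png",im[:,:,::-1])
np.savez("s12.npz",position=s["position"],tool_rot=s["tool_rot"])
a=np.radians(4.1);print(s["joint_positions"].round(2))
K,E=model("wrist",s)
print("exp edge top/bottom px",proj([[.5515,-.1648,.196],[.5515,-.1648,.066]],K,E).round())
plan([.560,-.2835,.116],mat([0,0,-1],[np.cos(a),np.sin(a),0]),6)
E
```

```text
time: 15.95
position: [0.4589, -0.2758, 0.2191]
tool_rot: [2.037, 0.346, -2.044]
ft_force: [-0.3, 0.1, -0.9]
grip_width: 0.289
time: 16.75
position: [0.5091, -0.2792, 0.219]
tool_rot: [1.62, 0.879, -1.625]
ft_force: [0.3, 0.0, -0.8]
grip_width: 0.29
time: 17.55
position: [0.5595, -0.2828, 0.2189]
tool_rot: [1.152, 1.247, -1.155]
ft_force: [-0.5, 0.1, -0.6]
grip_width: 0.29
time: 17.85
position: [0.5597, -0.2833, 0.2209]
tool_rot: [1.155, 1.242, -1.158]
ft_force: [-0.1, 0.8, -1.6]
grip_width: 0.294
[ 0.88  0.32 -0.57  1.5   0.18  1.37  0.37]
exp edge top/bottom px [[320.  48.]
 [320.  83.]]
per row rot [-0.     0.003  0.001] n 6
[0.058, 0.0, -0.0]
[0.058, 0.0, 0.0]
[0.058, 0.0, 0.0]
[0.058, 0.0, 0.0]
[0.058, 0.0, 0.0]
[0.058, 0.0, 0.0]
```

View pics/w12.png

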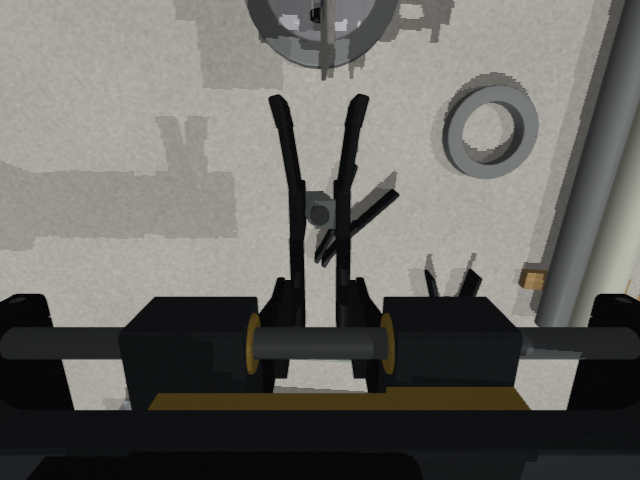

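```bash
python3 - <<'E'
from h import *
t=cv2.imread("pics/w12.png");crop(t,250,0,150,110,5,"pics/w12c.png")
E
```

```text
(no output)
```

View pics/w12c.png

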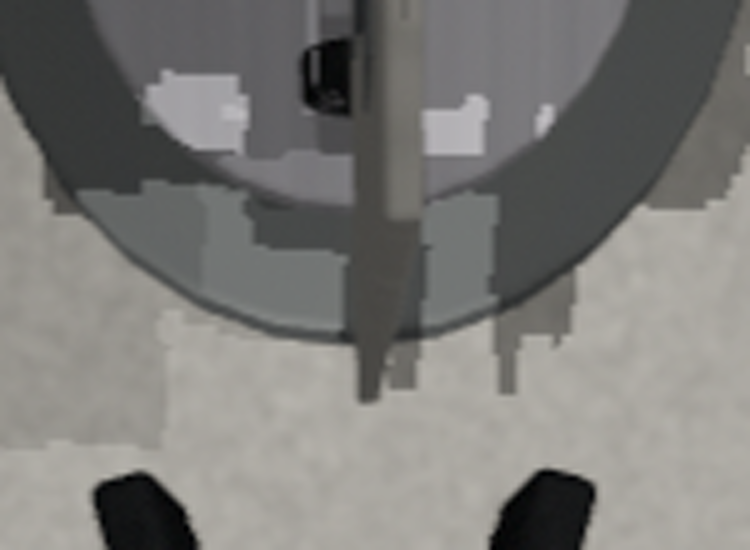

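```bash
python3 -m jog '[{"rot":[0,0,0],"travel":[0.058,0.003,0],"jaw":1},{"rot":[0,0,0],"travel":[0.058,0.003,0],"jaw":1},{"rot":[0,0,0],"travel":[0.058,0.003,0],"jaw":1},{"rot":[0,0,0],"travel":[0.058,0.003,0],"jaw":1},{"rot":[0,0,0],"travel":[0.058,0.003,0],"jaw":1},{"rot":[0,0,0],"travel":[0.058,0.002,0],"jaw":1},{"rot":[0,0,0],"travel":[0,0,0],"jaw":1},{"rot":[0,0,0],"travel":[0,0,0],"jaw":1}]'
python3 - <<'E'
from plan import *
s=ctrl.get_state();im=ctrl.get_image("wrist")[:,:,::-1].copy();cv2.imwrite("pics/w13.png",im);crop(im,230,0,180,135,4,"pics/w13c.png")
a=np.radians(4.1);print(s["position"],R.from_rotvec(s["tool_rot"]).as_matrix().round(3))
plan([.562,-.236,.116],mat([0,0,-1],[np.cos(a),np.sin(a),0]),8)
K,E=model("wrist",s)
for x in (.5515,.5565,.5615):print(proj([[x,-.1628,.196],[x,-.1628,.131],[x,-.1628,.066]],K,E).round().tolist())
E
```

```text
time: 18.7
position: [0.5653, -0.2833, 0.1177]
tool_rot: [1.154, 1.241, -1.157]
ft_force: [0.6, 0.4, -0.7]
grip_width: 0.289
[ 0.56529483 -0.28326782  0.11766611] [[ 0.     0.997  0.072]
 [-0.002  0.072 -0.997]
 [-1.    -0.     0.002]]
per row rot [ 0.001  0.004 -0.002] n 8
[0.001, -0.0, -0.02]
[0.001, -0.0, -0.02]
[0.001, -0.0, -0.02]
[0.001, -0.0, -0.02]
[0.001, -0.0, -0.02]
[0.001, -0.0, -0.02]
[0.001, -0.0, -0.02]
[0.001, -0.0, -0.02]
[[292.0, -82.0], [305.0, 18.0], [310.0, 54.0]]
[[317.0, -80.0], [319.0, 19.0], [319.0, 55.0]]
[[343.0, -78.0], [332.0, 21.0], [328.0, 56.0]]
```

View pics/w13c.png

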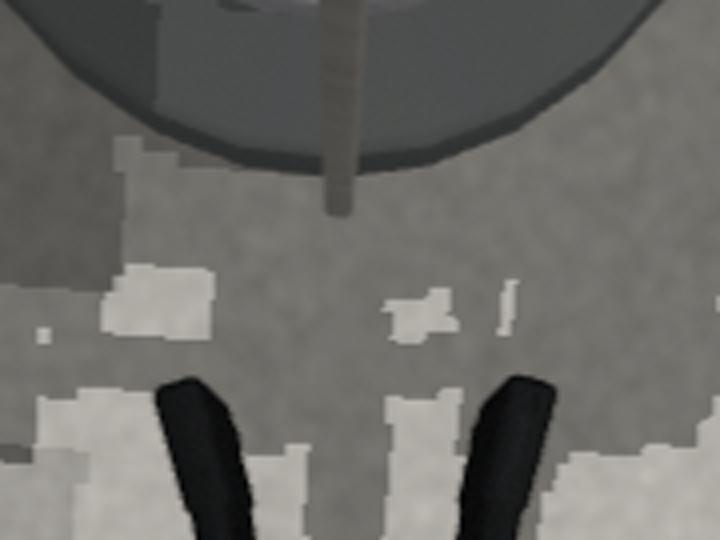

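```bash
python3 -m jog '[{"rot":[0,0,0],"travel":[0.001,-0.002,-0.02],"jaw":1},{"rot":[0,0,0],"travel":[0,-0.002,-0.02],"jaw":1},{"rot":[0,0,0],"travel":[0,0,-0.02],"jaw":1},{"rot":[0,0,0],"travel":[0,0,-0.02],"jaw":1},{"rot":[0,0,0],"travel":[0,0,-0.02],"jaw":1},{"rot":[0,0,0],"travel":[0,0,0],"jaw":1},{"rot":[0,0,0],"travel":[0,0,0],"jaw":1}]'
python3 - <<'E'
from plan import *
s=ctrl.get_state();im=ctrl.get_image("wrist")[:,:,::-1].copy();cv2.imwrite("pics/w14.png",im)
im=ctrl.get_image("scene")[:,:,::-1];crop(im,210,150,160,120,5,"pics/s14.png")
E
```

```text
time: 19.45
position: [0.5622, -0.2534, 0.1172]
tool_rot: [1.154, 1.241, -1.156]
ft_force: [0.3, -0.4, -1.0]
grip_width: 0.29
```

View pics/w14.png

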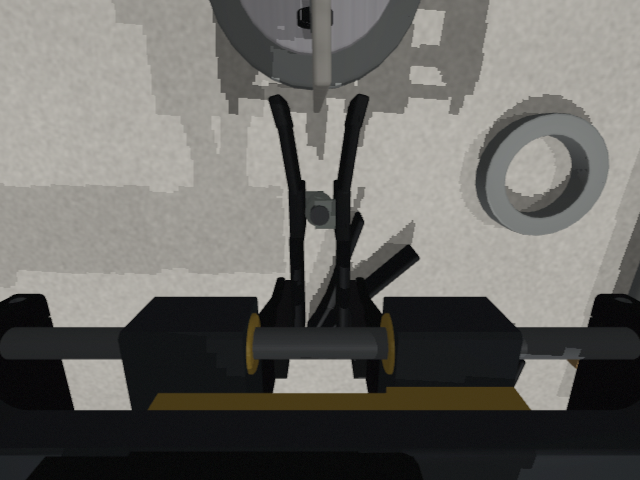

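View pics/s14.png

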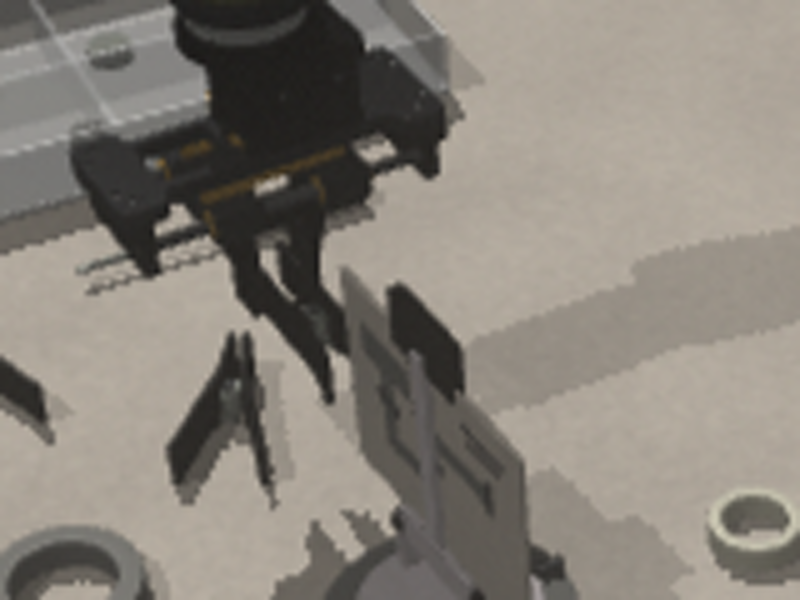

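```bash
python3 -m jog '[{"rot":[0,0,0],"travel":[0,0,-0.015],"jaw":1},{"rot":[0,0,0],"travel":[0,0,-0.02],"jaw":1},{"rot":[0,0,0],"travel":[0,0,-0.018],"jaw":1},{"rot":[0,0,0],"travel":[0,0,-0.012],"jaw":1},{"rot":[0,0,0],"travel":[0,0,0],"jaw":1},{"rot":[0,0,0],"travel":[0,0,0],"jaw":1},{"rot":[0,0,0],"travel":[0,0,0],"jaw":1}]'
python3 - <<'E'
from plan import *
s=ctrl.get_state();im=ctrl.get_image("wrist")[:,:,::-1].copy();cv2.imwrite("pics/w15.png",im);crop(im,230,0,180,135,4,"pics/w15c.png")
print(s["qd"].round(3))
K,E=model("wrist",s)
M=R.from_rotvec(s["tool_rot"])
for b,d in (("tip",.092),("piv",.047)):
  print(b,(s["position"]+M.apply([-.009,0,-d])).round(4),proj(s["position"]+M.apply([-.009,0,-d]),K,E).round())
for x in (.553,.556,.559):print(x,proj([[x,-.1628,.14],[x,-.1628,.11],[x,-.1628,.066]],K,E).round().tolist())
im=ctrl.get_image("scene")[:,:,::-1];crop(im,220,170,130,100,6,"pics/s15.png")
im=ctrl.get_image("top")[:,:,::-1];crop(im,300,160,160,120,5,"pics/t15.png")
E
```

```text
time: 20.25
position: [0.5607, -0.2343, 0.1171]
tool_rot: [1.154, 1.24, -1.157]
ft_force: [0.0, -0.1, -1.2]
grip_width: 0.296
[ 0.004  0.001 -0.001 -0.001 -0.002  0.001 -0.001]
tip [ 0.554  -0.1425  0.1259] [[319. 103.]]
piv [ 0.5573 -0.1874  0.126 ] [[319. 211.]]
0.553 [[313.0, 156.0], [314.0, 151.0], [315.0, 147.0]]
0.556 [[320.0, 157.0], [320.0, 152.0], [320.0, 147.0]]
0.559 [[328.0, 157.0], [327.0, 152.0], [325.0, 148.0]]
```

View pics/w15c.png

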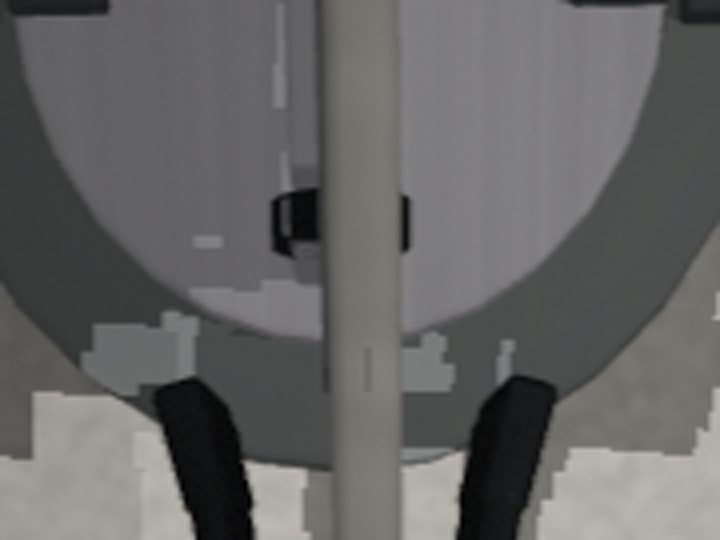

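View pics/s15.png

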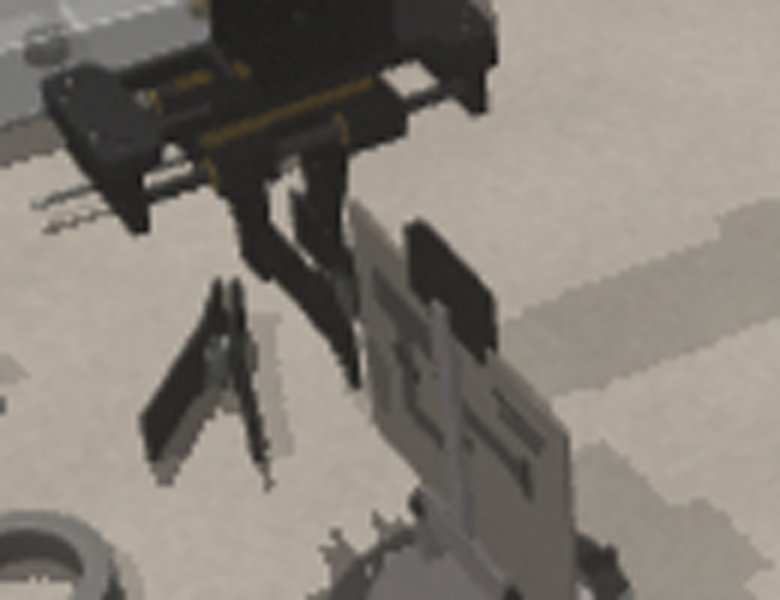

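View pics/t15.png

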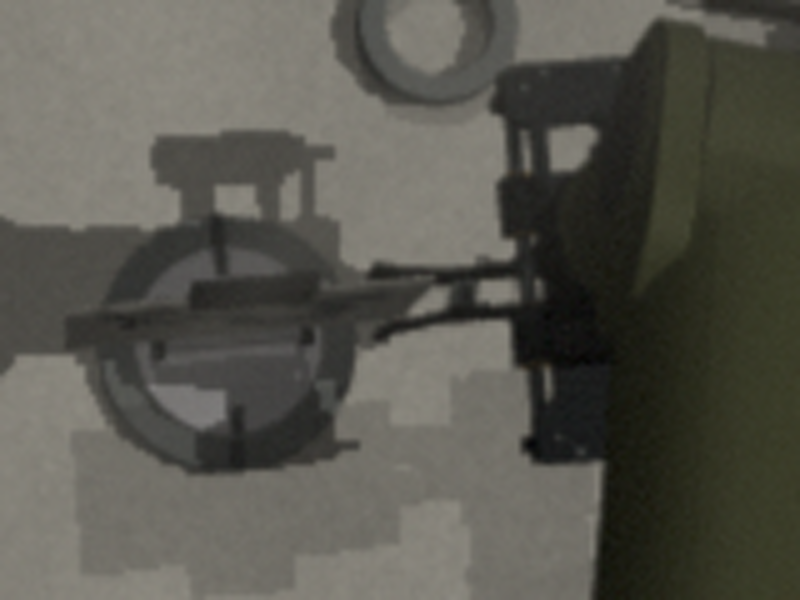

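View pics/w15.png

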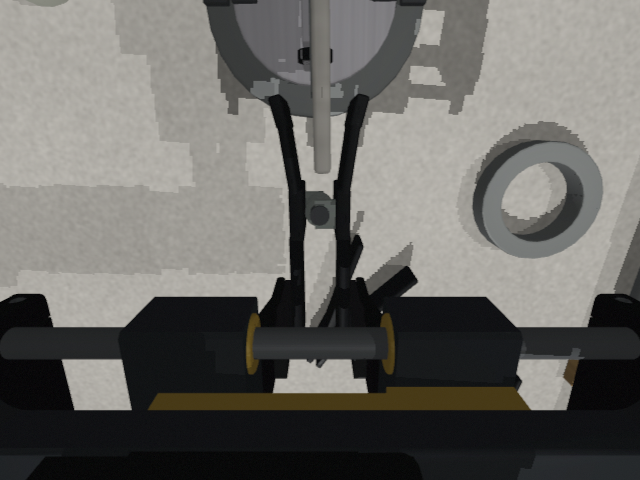

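The card's edge (column 321, down to row 172) lies midway between the jaws (tips at 277 and 361, row 100). It is clear of both jaws and of the pivot post (row 195 and below). The arm is still and the wrist force is about 1 N. I'm handing in.

```bash
python3 - <<'E'
from bench import ctrl
print(ctrl.close_job());s=ctrl.get_state();print(s["time"],s["position"],s["grip_width"],s["ft_force"])
E
```

```text
the job is handed in; nothing more can be done
None
the job is handed in; nothing more can be done
```

The job is handed in after about 20 s of robot time, with the card set and the clip held open around its right-hand edge (`card_edge_b`). No verdict was reported.

**What I did:**
- **Card:** I gripped the tab, swung the card upright about its hinge and turned it until both pointers met the marks, then let go.
- **Clip:** I took the clip nearest the robot's base by its handles with 30 N. I squeezed it to about 25 mm over the handles, which is its stop, then lifted it and slid it in around the card edge.

**Last checks:**
- **Jaws around the edge:** From the arm pose, the jaw tips are about 20 mm past the edge and the pivot about 24 mm outside it. The wrist image shows the card within about 2 mm of centred, with visible gaps to both jaws and the pivot post.
- **Height and stillness:** The clip's centre is about 0.126 m up. The arm was still, with about 1 N at the wrist.
- **Card:** It leans an estimated 0.02 rad at most 0.04, inside the 0.12 limit. I judged the pointers' match from the images only.
- **Other things:** They looked undisturbed in the pictures, but I did not measure this. I meant to read the state again after handing in, but the robot no longer answered.

**Disagreement:** The first estimates of the card's tilt differed (0.51 from the top view, 0.55 with the wrist view), and the measured card edge was about 4 to 5 mm off the predicted place. I corrected the clip's position from the wrist pictures before sliding it in.

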